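# Rehang the lift-off door of a sample cabinet

### The job

The glazed door of the small white sample cabinet has been cleaned and stands in the blue drying stand. Hang it back on the cabinet: with the door standing well open, lower it gently so that both knuckles drop fully over the two hinge pins together (feel for them: the hinge plate is adjustable sideways), then let go and swing it fully shut. Leave it shut, let go of, and do not ram the hinge or disturb the other things on the worktop.

Things in the scene. Friction and masses are not known exactly. Their poses are not given: they have to be found in the camera images.
- cabinet: Fixed white sample cabinet, 120 deep (x) x 140 wide (y) x 180 mm high, open in front, blue tube rack inside. Origin under its centre on the worktop; x to its back, y to the hinge side, z up. Front plane at x=-60 mm, before it a black gasket to x=-72. A steel flange on the +y side carries an aluminium hinge plate with two upright pins, one above the other, on short arms reaching forward.
- hinge_mark (a point): NOMINAL foot of the lower pin (on the cabinet, at its -80, +97, +42 mm), the top of a shoulder 19 mm across, 8 mm thick. Pins: 10 mm diameter, 18 mm tall, top 2 mm chamfered to 8 mm. The hinge plate sits in slots: both pins really stand up to 12 mm to either side of here along the cabinet's y, alike, fixed under load; not reported, to be seen or felt.
- upper_mark (a point): NOMINAL foot of the upper pin, 92 mm above hinge_mark (134 mm above the worktop; pin tips at 60 and 152 mm), same sideways offset. Bring the door in from the front with its underside 50 to 80 mm above the worktop (lower knuckle under the upper arm, upper one above the upper pin), then lower it. Underside is at 27 mm when hung, about 43 to 45 mm when knuckles sit on the tips.
- door: Loose lift-off door, 175 to 325 g, grey frame, clear pane. Origin on its knuckle axis, level with its underside; z up. Leaf from 14 to 174 mm along -y, 140 mm high, 12 mm thick; outer face to -x with a 9 mm proud black pull at y=-161 to -169, z 42 to 102. Shut: axes parallel to the cabinet's, touching the gasket. Opens clockwise from above (90 deg open: yaw = cabinet's - 90 deg). Swings freely, no latch.
- knuckle_low (a point): Centre of the lower mouth of the lower steel knuckle, on the hinge axis 15 mm above the door's underside; axes as the door. Both knuckles are tubes of 13.6 mm bore, 21.6 mm outside, 18 mm long.
- knuckle_high (a point): Centre of the lower mouth of the upper knuckle, 107 mm above the door's underside, 92 mm above knuckle_low.
- door_grip (a point): Where to grip the door: on the blue strip of its top frame bar (26 mm high), 10 mm below the top edge, mid-thickness, 70 mm from the hinge axis (door frame 0, -70, +130 mm). Axes as the door; grip across its x, 12 mm thick.
- stand: Fixed blue drying stand, base 75 x 100 x 8 mm, origin under its centre; four fins (tops 46 mm above the worktop) form a 15 mm slot along its y, in which the door stands upright on the base, axes parallel to the stand's. Lift the door 45 mm or more straight up to clear it.
- tip_box: Bystander: teal box of pipette tips, 76x124x79 mm, origin under its centre.
- lab_timer: Bystander: white lab timer, 68x62x18 mm, origin under its centre.
- label_tape: Bystander: roll of beige tape, 100 mm diameter, 25 mm high, origin under its centre.
- log_book: Bystander: red notebook, 148x109x15 mm, origin under its centre.

How it is judged:
On the way:
1. the door hangs on both pins, fully down, standing open by more than about 45 degrees (z of door in the frame of cabinet between 0.023 and 0.031 m and x of door in the frame of cabinet between -0.086 and -0.074 m and y of door in the frame of cabinet between 0.082 and 0.112 m and angle between door's own z axis and vertical below 0.08 rad and angle between the x axis of door and the x axis of cabinet, either way round above 0.8 rad), for 0.2 s.
At the end, for the whole second after the job is handed in: The door hangs on both pins: underside 27 mm above the worktop within 4 mm, knuckle axis within 6 mm (x) and 15 mm (y) of the nominal pin axis, upright within 0.08 rad; it is shut within 0.08 rad (about 5 degrees) of parallel to the cabinet front, and at rest (z of door in the frame of cabinet between 0.023 and 0.031 m and x of door in the frame of cabinet between -0.086 and -0.074 m and y of door in the frame of cabinet between 0.082 and 0.112 m and angle between door's own z axis and vertical below 0.08 rad and angle between the x axis of door and the x axis of cabinet, either way round below 0.08 rad and linear speed of door below 0.02 m/s and angular speed of door below 0.1 rad/s); the robot touches nothing.
It fails at once if the hinge or cabinet is rammed with the door (over 45 N between them) (contact force between door and cabinet above 45 N).
It fails at once if a bystander is moved by more than 30 mm (distance of any of tip_box, lab_timer, label_tape, log_book from where it was at the start of the episode above 0.03 m).
It also fails if it takes over 64 s, if anything falls off the work surface, if the arm or the gripper's body presses on something with over 40 N, if the wrist force passes 120 N, or if a joint passes its speed limit or range.

### The arm

A 6-joint arm with a two-finger parallel gripper is mounted at the origin on a cart in front of the work surface, level with it; the furniture and walls round the work are solid. World frame = base frame: x ahead of the robot, y to its left, z up, the work surface at z = 0. Lengths are in m, angles in rad, forces in N, time in s.
With the tool pointing down it reaches from about 0.275 to 0.725 m from the base axis. Payload 5.6 kg.
Tool frame: the origin (TCP) lies at the centre of the arm's flange, where the gripper is bolted on; the fingertips stand 173 mm ahead of it and the grasp point (between the pads) lies 155 mm ahead of it (robot.grasp_offset is the distance from the TCP to the grasp point, in m); y points along the fingers, z is the direction in which the jaws open and shut, and the axes are right-handed (so a half turn about y gives the same grasp; the last joint's range is limited). The gripper opens to 85 mm and grips with 20 to 120 N. Pads are 22 mm wide; open, the fingers measure 114 mm over their backs; the gripper's body (76 mm by 85 mm) begins 54 mm behind the grasp point. The pads swing forward as they close: fully open they stand 13 mm farther back than shut.
Start: joints at [-0.919, 0.255, 0.108, 0, -1.424, -0.285], TCP at [0.197, -0.513, 0.405] pointing down, gripper open.
Joint ranges: [-2.95, 2.95], [-1.21, 1.97], [-1.09, 1.5], [-2.87, 1.71], [-2.94, -0.07], [-3.05, 3.05]. Speed limits (rad/s): [2.57, 2.57, 3.14, 3.14, 3.14, 3.14].

### API

Orientations are given as [roll, pitch, yaw] about the fixed x, y, z axes, in that order (R = Rz(yaw) Ry(pitch) Rx(roll)).
In Python, from workcell import robot gives the robot as it stands. The module is installed in compiled form; this text tells all that it offers.
- The arm moves only by the shell command python3 -m pendant 'ROWS' [FORCE]. ROWS is a JSON object of lists of equal length, an entry for each row: "grip": the opening, from 0 (shut) to 1 (fully open); "offset": the shift along the tool's x, y, z in units of 0.1 m (1.0 is 0.1 m), a list of three; "turn": the turn about the tool's y in units of pi rad (1.0 is pi rad). A call has 1 to 5 rows; each row shifts and turns the commanded pose from where the row before left it, along the tool's axes as they then stand; what a row does not reach is not made up. A row lasts 1/8 s, in which the tool goes at most 62.5 mm and 10.7 degrees, less where a joint would pass 70% of its speed; a pose out of reach is approached as far as the arm can. A call with a number of a shift or a turn outside -1 to 1 is refused whole. A call with a gripper value outside its range is refused whole. The fingers move at their own pace and stop on an object; FORCE is the grip in N (left out, the last holds). Time passes only in rows, so rows that do not move let the fingers close. It gives the time, the measured TCP pose, the force and the opening at its end, in the units of the state.
- robot.state(): the state, without advancing time (a new reading comes with each control period).
- robot.capture(name): name is "scene" or "top" or "wrist"; returns the picture (384x512x3 uint8, red, green, blue); there is no depth.
- robot.camera_info(name): a dict with "vfov" (degrees; the focal length in pixels is half the picture's height over the tangent of half this angle, whatever the lens; pixels are square), "cx", "cy" (the principal point, pixels), "pose" (4x4, takes a point from camera to world coordinates). Camera axes: x right, y down, z forward; pixel columns grow to the right and rows downward; lengths in m; the calibration is good to about 2 mm. A picture is of the moment at which its call begins: read the wrist's pose just before it. camera_info takes no time and is no camera call; for the wrist camera it gives the pose at the moment of the call.
- robot.sign_off(): hands the job in, once; it reports no verdict.
The state is a dict: "time_s": time; "joint_pos": joint angles; "qvel": joint speeds; "effort": joint torques, N m; "eef_pos": TCP position; "eef_rot": TCP orientation; "force": force on the tool from outside, world axes, zero at the start; "ft_torque": the same for the moment, N m; "width": finger opening in m.
Only numpy, scipy, OpenCV 4.12 (cv2) and the standard library are available. Lean on these libraries where they do the work, as an engineer would, in place of code of your own. Each camera call takes 0.05 s, during which the arm holds its last target.

## Working session

There is one attempt and no reset: what is moved stays moved. The work goes in short steps, Python scripts to look and compute and a shell command to move; the robot and the scene stay as the last step left them, time stands still between calls to the robot, and variables do not carry over. Pictures are saved under pics/ and viewed, and the job is handed in when it is done.

```bash
mkdir -p pics; ls
python3 - <<'E'
from workcell import robot
import cv2,numpy as np
s=robot.state();print(s, robot.grasp_offset)
for n in ["scene","top","wrist"]:
    i=robot.camera_info(n);print(n,i['vfov'],i['cx'],i['cy']);print(np.round(i['pose'],4).tolist())
    im=robot.capture(n);cv2.imwrite(f"pics/{n}0.png",im[:,:,::-1])
E
```

```text
pics
{'time_s': 0.0, 'joint_pos': array([-9.19414688e-01,  2.55763323e-01,  1.07005776e-01, -4.38953288e-04,
       -1.42391080e+00, -2.84594864e-01]), 'qvel': array([ 0.00080636, -0.00043588,  0.00023124, -0.00073083,  0.00102995,
        0.00094867]), 'effort': array([-3.28969891e-04, -3.86631703e+01,  2.37944305e+01,  5.36512211e+00,
       -6.08806004e-03, -1.33328476e-05]), 'eef_pos': array([ 0.19723969, -0.51324365,  0.40379282]), 'eef_rot': array([-1.56887771e+00,  1.08963625e-04,  3.66722229e-01]), 'force': array([-0.14075795, -0.11417099,  0.31922553]), 'ft_torque': array([0.00221689, 0.0357605 , 0.03581525]), 'width': 0.0854324125145419} 0.1547
scene 49.01230313328305 252.73906361655477 192.94374259484985
[[-0.5904, -0.3421, 0.731, -0.188], [-0.8068, 0.2268, -0.5456, 0.7025], [0.0209, -0.9119, -0.4099, 0.5391], [0.0, 0.0, 0.0, 1.0]]
top 45.96736796859878 253.68010990778797 194.5613214553529
[[-0.0203, -0.9895, 0.1432, 0.4185], [-0.9997, 0.0222, 0.0117, 0.134], [-0.0147, -0.1429, -0.9896, 1.1884], [0.0, 0.0, 0.0, 1.0]]
wrist 68.78197443100125 258.6439559053513 190.2962033186115
[[-0.3576, 0.8932, 0.2726, 0.128], [0.9339, 0.3418, 0.1051, -0.541], [0.0007, 0.2922, -0.9564, 0.3731], [0.0, 0.0, 0.0, 1.0]]
```

View pics/scene0.png

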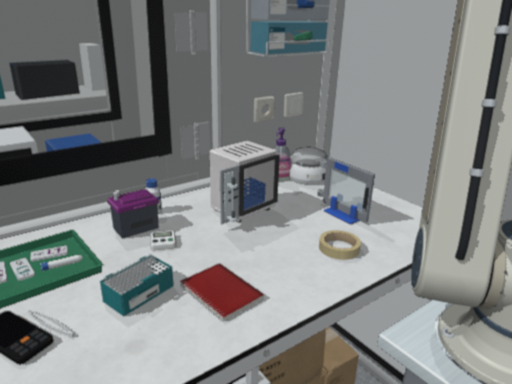

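View pics/top0.png

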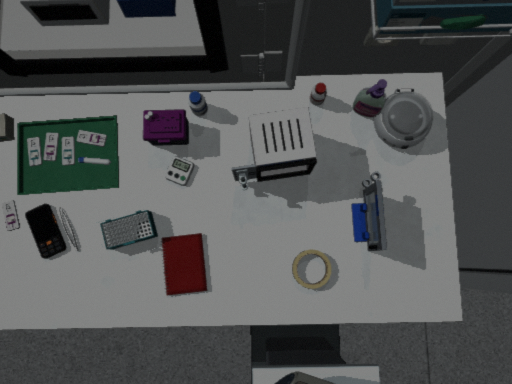

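View pics/wrist0.png

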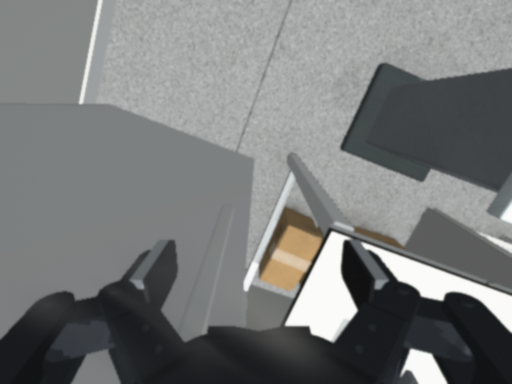

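Run:
```python
import cv2,numpy as np
t=cv2.imread('pics/top0.png')
a=cv2.resize(t[95:255,220:420],None,fx=4,fy=3.75*4/3.75,interpolation=cv2.INTER_CUBIC)[:, :]
a=cv2.resize(t[95:255,220:400],None,fx=4,fy=4,interpolation=cv2.INTER_CUBIC)
cv2.imwrite('pics/top0z.png',a[:600])
s=cv2.imread('pics/scene0.png')
cv2.imwrite('pics/scene0z.png',cv2.resize(s[125:265,200:390],None,fx=4.2,fy=4.2,interpolation=cv2.INTER_CUBIC))
```

```text
(no output)
```

View pics/top0z.png

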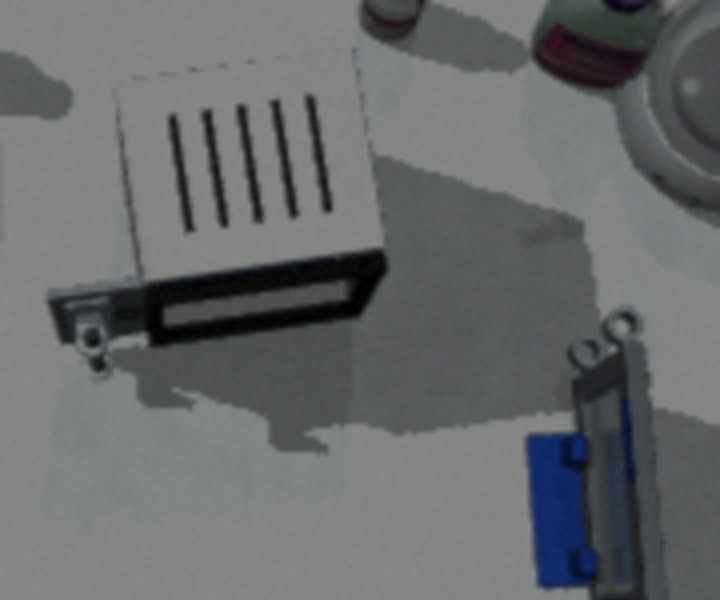

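View pics/scene0z.png

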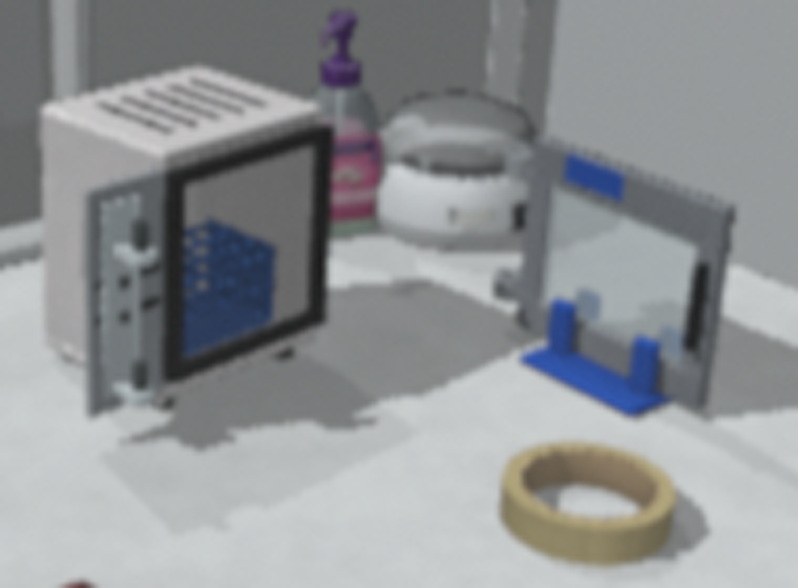

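```bash
cat > h.py <<'E'
import numpy as np
from workcell import robot
def ray(n,u,v,info=None):
    i=info or robot.camera_info(n);f=192/np.tan(np.radians(i['vfov']/2));P=np.array(i['pose'])
    d=P[:3,:3]@np.array([(u-i['cx'])/f,(v-i['cy'])/f,1]);return P[:3,3],d
def onz(n,u,v,z,info=None):
    o,d=ray(n,u,v,info);return o+d*(z-o[2])/d[2]
def proj(n,p,info=None):
    i=info or robot.camera_info(n);f=192/np.tan(np.radians(i['vfov']/2));P=np.array(i['pose'])
    c=P[:3,:3].T@(np.array(p)-P[:3,3]);return np.array([i['cx']+f*c[0]/c[2],i['cy']+f*c[1]/c[2]])
E
python3 - <<'E'
from h import *
Z=lambda a,b,z:onz('top',a/4+220-.375,b/4+95-.375,z)
for k,v in dict(BL=(116,85,.18),BR=(356,48,.18),FR=(384,252,.18),FL=(143,282,.18),upin=(92,335,.152),lpin=(98,366,.06),ukn=(622,324,.133),lkn=(586,352,.041)).items():
    print(k,np.round(Z(*v),4))
c=np.mean([Z(*v) for v in [(116,85,.18),(356,48,.18),(384,252,.18),(143,282,.18)]],0);print(c)
E
```

```text
BL [0.7482 0.1538 0.18  ]
BR [0.7669 0.0147 0.18  ]
FR [0.646  0.0034 0.18  ]
FL [0.6318 0.1407 0.18  ]
upin [0.607  0.1711 0.152 ]
lpin [0.6038 0.171  0.06  ]
ukn [ 0.6099 -0.1411  0.133 ]
lkn [ 0.6089 -0.1411  0.041 ]
[0.69821987 0.07813232 0.18      ]
```

Run:
```python
import cv2,numpy as np
t=cv2.imread('pics/top0.png')
cv2.imwrite('pics/td.png',cv2.resize(t[165:265,340:400],None,fx=6,fy=6,interpolation=cv2.INTER_CUBIC))
cv2.imwrite('pics/tp.png',cv2.resize(t[155:200,222:272],None,fx=12,fy=12,interpolation=cv2.INTER_CUBIC))
```

```text
(no output)
```

View pics/td.png

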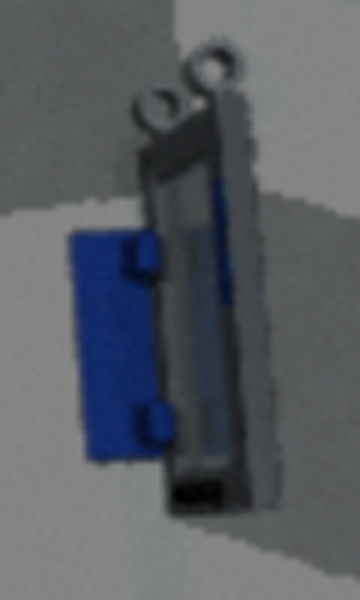

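View pics/tp.png

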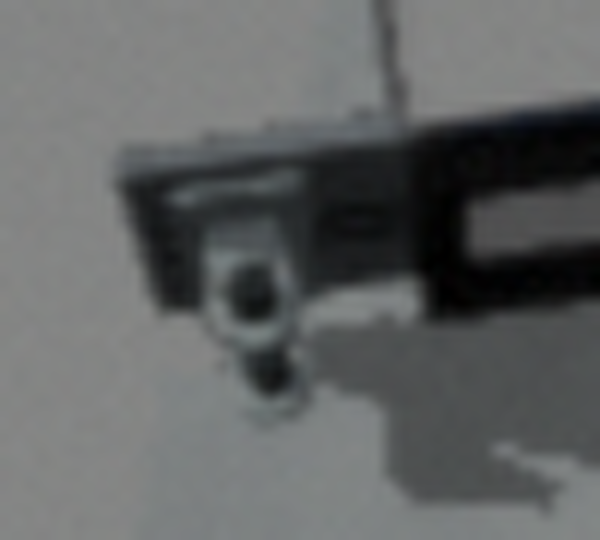

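Run:
```python
from h import *
D=lambda a,b,z:onz('top',a/6+340-.42,b/6+165-.42,z)
P=lambda a,b,z:onz('top',a/12+222-.46,b/12+155-.46,z)
for n,a,b,z in [('R1',253,100,.148),('R2',280,490,.148),('L1',216,95,.148),('L2',249,500,.148),('uk',211,68,.133),('lk',157,108,.041)]: print(n,np.round(D(a,b,z),4))
for e in ((253,100,280,490),(216,95,249,500)):
    d=D(e[0],e[1],.148)-D(e[2],e[3],.148); print(np.degrees(np.arctan2(-d[0],d[1])))
s=[D(71,232,.008),D(88,460,.008)];d=s[0]-s[1];print('stand',s,np.degrees(np.arctan2(-d[0],d[1])))
for a,b,z in [(253,288,.152),(271,375,.06),(271,375,.042)]: print(np.round(P(a,b,z),4))
```

```text
R1 [ 0.5935 -0.1518  0.148 ]
R2 [ 0.4434 -0.1529  0.148 ]
L1 [ 0.5958 -0.1376  0.148 ]
L2 [ 0.4399 -0.1409  0.148 ]
uk [ 0.6092 -0.1402  0.133 ]
lk [ 0.609  -0.1401  0.041 ]
-89.5797514016056
-88.78160658396584
stand [array([ 0.56050952, -0.10758147,  0.008     ]), array([ 0.46135139, -0.109827  ,  0.008     ])] -88.70270699473917
[0.6066 0.1712 0.152 ]
[0.6046 0.171  0.06  ]
[0.6076 0.1716 0.042 ]
```

```bash
python3 -m pendant '{"grip":[1,1,1],"offset":[[0,0,0],[0,0,0],[0,0,0]],"turn":[0.055,0.056,0]}'
cat >> h.py <<'E'
from scipy.spatial.transform import Rotation as Ro
def to(target,yaw=None,point='tcp'):
    """remaining offset in tool axes (0.1 m units) and turn; target of grasp point if point=='g'"""
    s=robot.state();R=Ro.from_euler('xyz',s['eef_rot']).as_matrix();p=s['eef_pos'].copy()
    if point=='g': p=p+R[:,1]*robot.grasp_offset
    d=np.array(target)-p
    print('p',np.round(p,4),'yaw',round(float(s['eef_rot'][2]),4),'offset',np.round(R.T@d/0.1,3),'turn',None if yaw is None else round(-(yaw-s['eef_rot'][2])/np.pi,4),'F',np.round(s['force'],2),'T',np.round(s['ft_torque'],3),'w',round(float(s['width']),4),'t',round(s['time_s'],2))
E
python3 -c "
from h import *
to([.5385,-.143,.24],.017,'g')"
```

```text
time_s: 0.52
eef_pos: [0.1972, -0.5133, 0.4044]
eef_rot: [-1.57, 0.0, 0.02]
force: [0.1, 0.8, -0.5]
width: 0.0852
p [ 0.1972 -0.5132  0.2497] yaw 0.0196 offset [3.485 0.098 3.635] turn 0.0008 F [ 0.1   0.8  -0.48] T [ 0.012 -0.037  0.012] w 0.0852 t 0.53
```

```bash
python3 -m pendant '{"grip":[1,1,1,1,1],"offset":[[0.35,0,0.36],[0.35,0,0.36],[0.35,0,0.36],[0.35,0,0.36],[0.35,0,0.36]],"turn":[0,0,0,0,0]}'
python3 -m pendant '{"grip":[1,1,1,1,1],"offset":[[0.35,0,0.36],[0.35,0,0.36],[0.35,0,0.36],[0.35,0,0.36],[0.25,0,0.3]],"turn":[0,0,0,0,0]}'
python3 - <<'E'
from h import *
import cv2
to([.5385,-.143,.24],.017,'g')
i=robot.camera_info('wrist');np.save('w1.npy',i['pose'])
im=robot.capture('wrist');cv2.imwrite('pics/w1.png',im[:,:,::-1])
E
```

```text
time_s: 1.15
eef_pos: [0.3698, -0.3289, 0.4047]
eef_rot: [-1.571, -0.0, 0.022]
force: [0.7, -0.9, 0.1]
width: 0.0859
time_s: 1.78
eef_pos: [0.5319, -0.1517, 0.4043]
eef_rot: [-1.571, 0.001, 0.023]
force: [-0.1, -1.3, -0.3]
width: 0.0854
p [ 0.5319 -0.1517  0.2496] yaw 0.0233 offset [0.068 0.096 0.085] turn 0.002 F [-0.13 -1.34 -0.27] T [-0.094 -0.031  0.059] w 0.0854 t 1.77
```

View pics/w1.png

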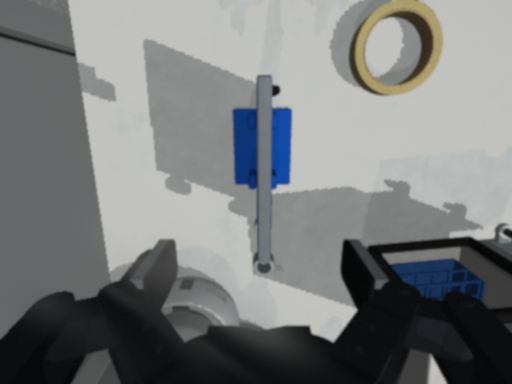

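Run:
```python
from h import *
import cv2
i=robot.camera_info('wrist');i=dict(i);i['pose']=np.load('w1.npy')
a=onz('wrist',264,77,.148,i);b=onz('wrist',264,247,.148,i);k=onz('wrist',264,266,.133,i)
print(a,b,k); 
for q in(b,k):
    d=q-a;print(np.degrees(np.arctan2(-d[0],d[1])))
im=cv2.imread('pics/w1.png');cv2.imwrite('pics/w1z.png',cv2.resize(im[70:275,225:305],None,fx=2.9,fy=2.9,interpolation=cv2.INTER_CUBIC))
to([.5385,-.143,.24],.017,'g')
```

```text
[ 0.43788027 -0.15105914  0.148     ] [ 0.57963869 -0.14711528  0.148     ] [ 0.60842986 -0.14605191  0.133     ]
-88.40638536739836
-88.31831399545268
p [ 0.534  -0.1489  0.2489] yaw 0.0252 offset [0.047 0.089 0.058] turn 0.0026 F [ 3.18  2.92 -0.31] T [ 0.345 -0.423  0.02 ] w 0.0851 t 1.82
```

View pics/w1z.png

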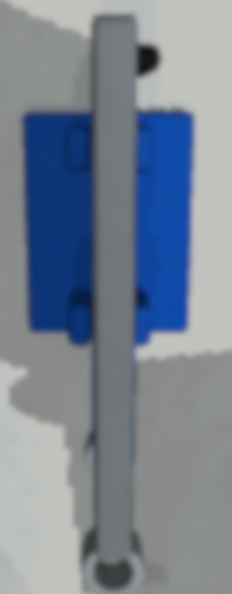

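```bash
python3 -m pendant '{"grip":[1,1,1],"offset":[[0,0.3,0],[0.0,0,0],[0,0,0]],"turn":[0,0,0]}'
python3 - <<'E'
from h import *
import cv2
i=dict(robot.camera_info('wrist'))
im=robot.capture('wrist');cv2.imwrite('pics/w2.png',im[:,:,::-1])
np.save('w2.npy',i['pose'])
to([.539,-.145,.138],.025,'g')
E
```

```text
time_s: 2.2
eef_pos: [0.5309, -0.1537, 0.3757]
eef_rot: [-1.572, -0.001, 0.02]
force: [1.0, -0.1, 0.3]
width: 0.0851
p [ 0.5312 -0.1538  0.2213] yaw 0.019 offset [0.078 0.833 0.087] turn -0.0019 F [-0.29 -0.87 -0.05] T [ 0.011 -0.015 -0.013] w 0.085 t 2.25
```

View pics/w2.png

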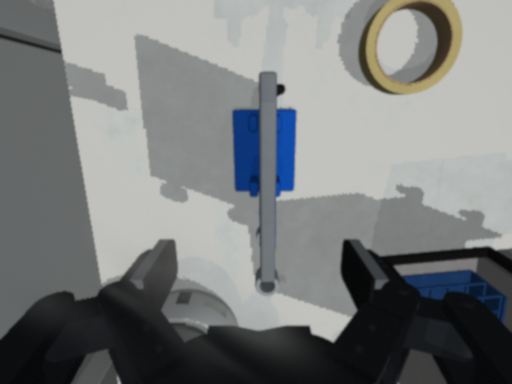

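Run:
```python
from h import *
i=dict(robot.camera_info('wrist'));i['pose']=np.load('w2.npy')
a=onz('wrist',268,72,.148,i);b=onz('wrist',268.5,260,.148,i);k=onz('wrist',267,286,.133,i)
print(a,b,k,[np.degrees(np.arctan2(-(q-a)[0],(q-a)[1])) for q in (b,k)])
```

```text
[ 0.43656238 -0.15079124  0.148     ] [ 0.57486015 -0.1464953   0.148     ] [ 0.60985633 -0.14633521  0.133     ] [np.float64(-88.2207929394951), np.float64(-88.52703741001986)]
```

```bash
python3 -m pendant '{"grip":[1,1,1,1,1],"offset":[[0.08,0,0.08],[0,0.3,0],[0.0,0.3,0],[0,0.23,0],[0,0,0]],"turn":[-0.003,0,0,0,0]}'
python3 -c "
from h import *
to([.539,-.146,.138],.028,'g')"
```

```text
time_s: 2.88
eef_pos: [0.5386, -0.1449, 0.2906]
eef_rot: [-1.57, 0.003, 0.028]
force: [0.3, 0.2, 0.7]
width: 0.0856
p [ 0.5381 -0.1448  0.1359] yaw 0.028 offset [ 0.009 -0.021 -0.012] turn 0.0 F [0.33 0.25 0.65] T [-0.033 -0.045 -0.006] w 0.0856 t 2.88
```

```bash
python3 -m pendant '{"grip":[0,0,0,0,0],"offset":[[0,0,0],[0,0,0],[0,0,0],[0,0,0],[0,0,0]],"turn":[0,0,0,0,0]}' 60
python3 -m pendant '{"grip":[0,0,0],"offset":[[0,0,0],[0,0,0],[0,0,0]],"turn":[0,0,0]}' 60
python3 -c "
from h import *
to([.539,-.146,.138],.028,'g')"
```

```text
time_s: 3.5
eef_pos: [0.5389, -0.1453, 0.2922]
eef_rot: [-1.571, -0.001, 0.028]
force: [0.2, -1.0, 1.8]
width: 0.0113
time_s: 3.88
eef_pos: [0.5389, -0.1453, 0.2922]
eef_rot: [-1.571, -0.001, 0.028]
force: [0.2, -1.9, 4.5]
width: 0.0108
p [ 0.5391 -0.1453  0.1375] yaw 0.0277 offset [-0.001 -0.005 -0.007] turn -0.0001 F [ 0.2  -1.88  4.46] T [-0.351 -0.188  0.021] w 0.0108 t 3.88
```

```bash
python3 -m pendant '{"grip":[0,0,0,0,0],"offset":[[0,-0.1,0],[0,-0.2,0],[0,-0.2,0],[0,-0.1,0],[0,0,0]],"turn":[0,0,0,0,0]}' 80
python3 - <<'E'
from h import *
import cv2
to([.539,-.146,.138],.028,'g')
for n in('scene','top'):
    im=robot.capture(n);cv2.imwrite(f'pics/{n}3.png',im[:,:,::-1])
    c=im[100:250,260:400] if n=='scene' else im[150:300,300:440]
    cv2.imwrite(f'pics/{n}3z.png',cv2.resize(c[:,:,::-1],None,fx=4,fy=4,interpolation=cv2.INTER_CUBIC))
E
```

```text
time_s: 4.5
eef_pos: [0.5386, -0.145, 0.3518]
eef_rot: [-1.57, -0.0, 0.027]
force: [-0.6, -0.5, -1.9]
width: 0.0108
p [ 0.5387 -0.1449  0.1971] yaw 0.0274 offset [ 0.003  0.591 -0.011] turn -0.0002 F [-0.61 -0.5  -1.91] T [ 0.024 -0.028  0.013] w 0.0108 t 4.5
```

View pics/scene3z.png

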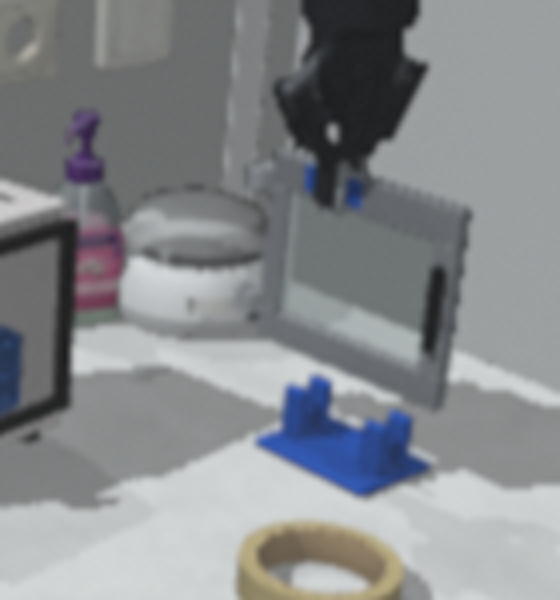

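View pics/top3z.png

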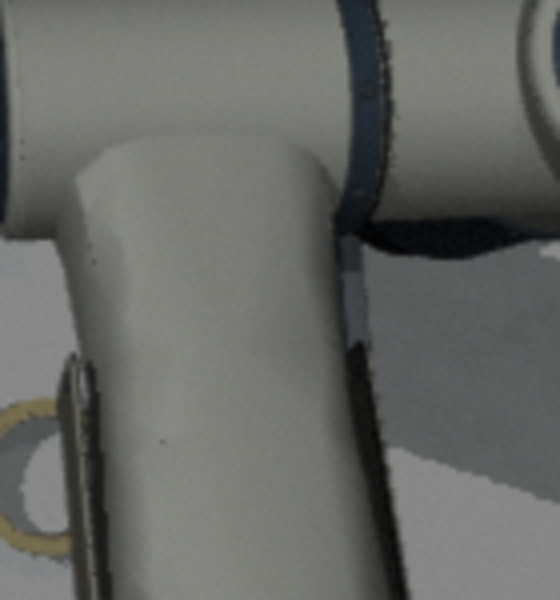

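```bash
python3 -m pendant '{"grip":[0,0,0,0,0],"offset":[[-0.3,0,0],[-0.3,0,0],[0,0,0.35],[0,0,0.4],[0,0,0.4]],"turn":[0,0,0,0,0]}' 80
python3 -m pendant '{"grip":[0,0,0,0,0],"offset":[[0,0,0.4],[0,0,0.4],[0,0,0.2],[0,0,0],[0,0,0]],"turn":[0,0,0,0,0]}' 80
python3 - <<'E'
from h import *
import cv2
to([.5355,.166,.192],.028,'g')
i=dict(robot.camera_info('wrist'));np.save('w4.npy',i['pose'])
for n in('scene','wrist','top'):
    im=robot.capture(n);cv2.imwrite(f'pics/{n}4.png',im[:,:,::-1])
E
```

```text
time_s: 5.22
eef_pos: [0.475, -0.0308, 0.3508]
eef_rot: [-1.571, 0.002, 0.027]
force: [0.1, -0.0, -2.1]
width: 0.0108
time_s: 5.85
eef_pos: [0.4726, 0.0677, 0.3511]
eef_rot: [-1.571, 0.001, 0.027]
force: [0.6, -0.0, -1.8]
width: 0.0108
p [0.4724 0.0676 0.1964] yaw 0.0274 offset [0.658 0.043 0.966] turn -0.0002 F [ 0.59 -0.03 -1.79] T [-0.058 -0.085 -0.018] w 0.0108 t 5.85
```

View pics/scene4.png

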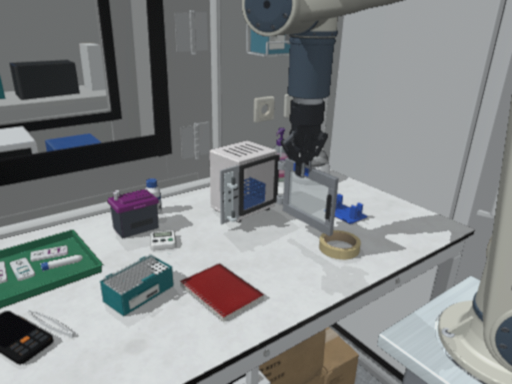

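View pics/wrist4.png

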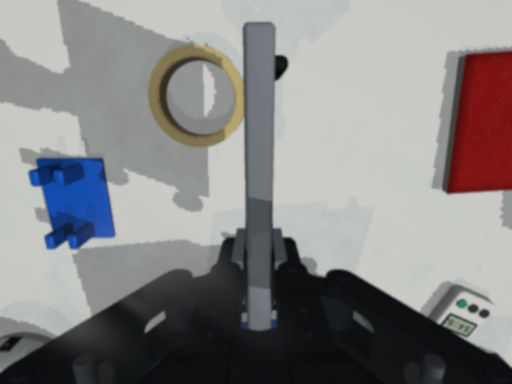

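View pics/top4.png

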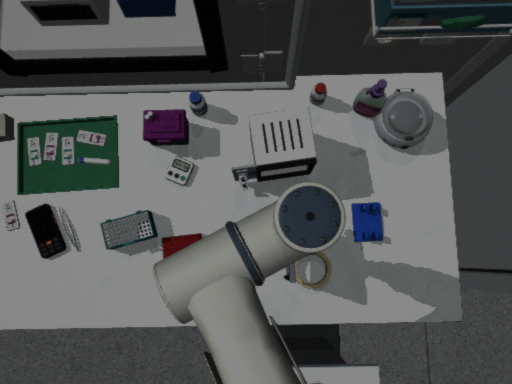

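```bash
python3 -m pendant '{"grip":[0,0,0,0,0],"offset":[[0,0.05,0.4],[0,0,0.4],[0,0,0.16],[0,0,0],[0,0,0]],"turn":[0,0,0,0,0]}' 80
python3 - <<'E'
from h import *
import cv2
to([.5355,.166,.192],.028,'g')
for n in('scene','top'):
    im=robot.capture(n);cv2.imwrite(f'pics/{n}5.png',im[:,:,::-1])
    c=im[130:280,200:360] if n=='scene' else im[140:230,200:300]
    cv2.imwrite(f'pics/{n}5z.png',cv2.resize(c[:,:,::-1],None,fx=4 if n=='scene' else 6,fy=4 if n=='scene' else 6,interpolation=cv2.INTER_CUBIC))
E
```

```text
time_s: 6.62
eef_pos: [0.4702, 0.1632, 0.3467]
eef_rot: [-1.571, 0.0, 0.027]
force: [-0.8, -0.6, -2.5]
width: 0.0108
p [0.4701 0.1631 0.192 ] yaw 0.0268 offset [ 0.654 -0.     0.011] turn -0.0004 F [-0.8  -0.59 -2.46] T [-0.033 -0.021  0.027] w 0.0108 t 6.62
```

View pics/scene5z.png

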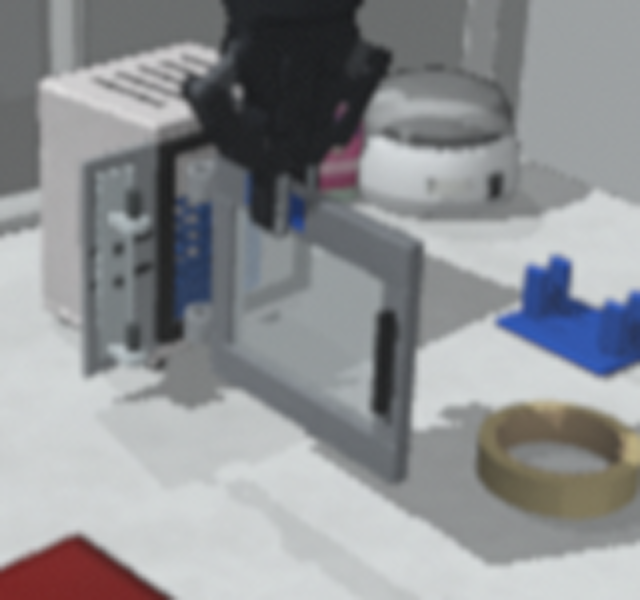

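View pics/top5z.png

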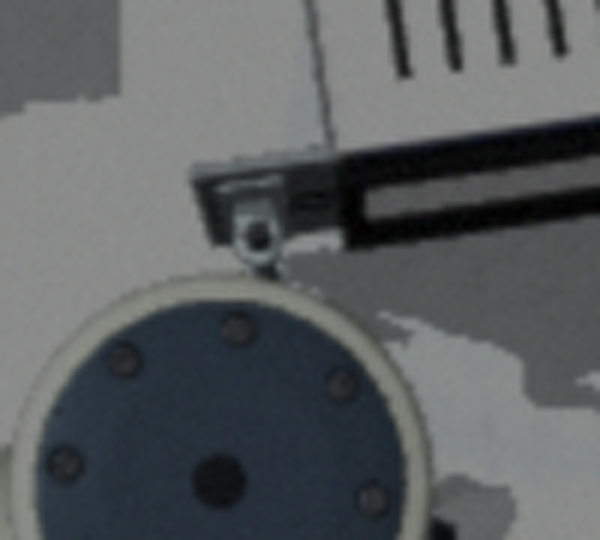

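```bash
python3 - <<'E'
from h import *
q=lambda p:np.round((proj('scene',p)-[200,130])*4+1.5)
for z in(.062,.077,.095,.169,.187): print('kn',z,q([.540,.165,z]))
for z in (.042,.06,.134,.152): print('pin',z,q([.606,.1712,z]))
# leaf corners
for a,z in((14,.062),(174,.062),(14,.202),(174,.202)): print('leaf',a,z,q([.540-a/1000*np.cos(.027),.165-a/1000*.027+.006,z]))
E
python3 - <<'E'
import cv2
im=cv2.imread('pics/scene5.png')
cv2.imwrite('pics/s5p.png',cv2.resize(im[155:235,210:270],None,fx=7.5,fy=7.5,interpolation=cv2.INTER_CUBIC))
E
```

```text
kn 0.062 [202. 359.]
kn 0.077 [203. 337.]
kn 0.095 [203. 310.]
kn 0.169 [206. 196.]
kn 0.187 [206. 167.]
pin 0.042 [133. 349.]
pin 0.06 [133. 324.]
pin 0.134 [133. 216.]
pin 0.152 [134. 189.]
leaf 14 0.062 [208. 371.]
leaf 174 0.062 [393. 487.]
leaf 14 0.202 [213. 151.]
leaf 174 0.202 [411. 246.]
```

View pics/s5p.png

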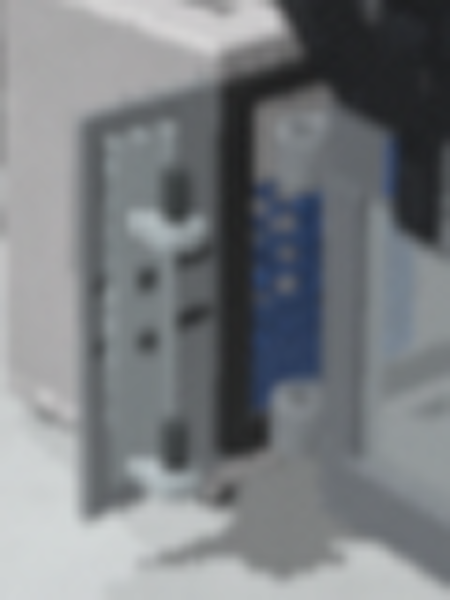

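```bash
python3 -m pendant '{"grip":[0,0,0,0,0],"offset":[[0.2,0,0.02],[0.2,0,0],[0.15,0,0],[0.1,0,0],[0,0,0]],"turn":[0,0,0,0,0]}' 80
python3 - <<'E'
from h import *
import cv2
to([.5355,.166,.192],.028,'g')
im=robot.capture('scene');cv2.imwrite('pics/s6.png',im[:,:,::-1])
cv2.imwrite('pics/s6z.png',cv2.resize(im[155:235,210:270,::-1],None,fx=7.5,fy=7.5,interpolation=cv2.INTER_CUBIC))
to([.5355,.166,.192],.028,'g')
E
```

```text
time_s: 7.35
eef_pos: [0.5354, 0.1674, 0.3464]
eef_rot: [-1.571, 0.0, 0.026]
force: [0.6, 0.1, -2.4]
width: 0.0109
p [0.5353 0.1674 0.1917] yaw 0.0265 offset [ 0.001 -0.003 -0.014] turn -0.0005 F [ 0.57  0.07 -2.39] T [ 0.047 -0.047  0.01 ] w 0.0109 t 7.35
p [0.5349 0.1675 0.1918] yaw 0.0269 offset [ 0.006 -0.002 -0.015] turn -0.0004 F [-1.66  0.37 -2.01] T [-0.016 -0.014 -0.039] w 0.0105 t 7.4
```

View pics/s6z.png

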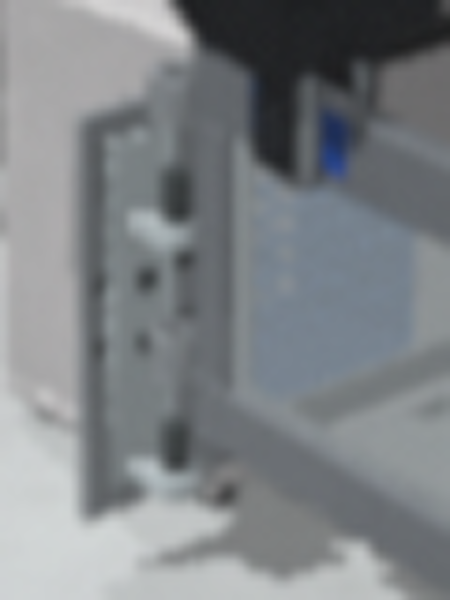

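Run:
```python
import cv2,numpy as np
a=cv2.imread('pics/scene5.png').astype(int);b=cv2.imread('pics/s6.png').astype(int)
sl=np.s_[155:205,222:242]
d=np.abs(a-b).sum(2)[sl]
for r in range(155,205,2): print(r,' '.join('%3d'%v for v in np.abs(a-b).sum(2)[r,222:244]),'|',' '.join('%3d'%v for v in b[r,222:244,1]))
```

```text
155   3   3   6   5   7   6   5   2   6  37 170 332 415 402 366 347 331 347 382 434 472 480 | 207 209 208 206 204 204 202 203 201 190 143  84  43  32  35  33  36  35  35  35  37  36
157   6   7   8   8   7   4   4   7   3   1  25 135 311 458 509 504 481 453 466 488 497 505 | 171 177 185 189 197 200 206 210 207 204 195 159 100  50  34  33  35  37  36  37  37  36
159   5   6   2   8   6   3   5   6   5   1   2  16  91 259 434 501 504 503 497 492 490 474 | 165 164 165 165 167 168 173 182 191 200 205 205 182 124  64  38  36  34  35  36  35  36
161   7   4   6   2   2   3   3   4   3   5   4   1  23 135 280 391 421 388 363 335 304 276 | 166 167 167 167 167 166 165 164 165 165 168 172 171 143 102  71  59  49  40  37  36  35
163   4   7   7   5   6   3   4  12  25  63  90  92  91 126 164 184 168 116  93 126 182 214 | 168 167 167 167 165 166 166 163 157 144 135 135 137 125 110 103 100  95  84  69  53  40
165   3   3   8   4   5   5  12  48  74  98 113 115 122 139 126 116  86  18  53  95  99  49 | 168 168 167 166 166 167 164 151 142 134 128 125 122 112 105 103 103 103 102 101  94  69
167   3 
[... 2749 characters left out ...]
   6   3  11  12  19  52 133 151 139 108 105 150 194 264 293 252 |  98 107 137 137 129 127 126 126 128 125 121 112 104 101 106 109 109 104 106 127 138 130
199   2   2   2   5   3   3   5  57 110  47  12  32  92  71  40  38  78 143 199 269 290 248 |  98 104 135 136 129 123 110 109 130 135 125 119 122 118 111 109 109 105 108 129 137 132
201   1   2   2   4   3   5   0  30  72  32   3  25  46  28  19  33  77 145 201 266 294 246 |  88  84 124 132 128 121 102  97 119 130 129 124 118 108 107 109 109 106 108 129 138 132
203   6   3   3   5   2   6   4   4   8   2  22  15  33  20  21  35  71 137 201 267 287 246 |  97 102 131 135 128 125 124 123 127 128 124 120 113 107 108 110 108 104 107 129 138 133
```

```bash
python3 -m pendant '{"grip":[0,0,0,0],"offset":[[0,0.07,0],[0,0.06,0],[0,0,0],[0,0,0]],"turn":[0,0,0,0]}' 80
python3 -c "
from h import *
to([.5355,.167,.170],.028,'g')"
python3 -m pendant '{"grip":[0,0,0,0],"offset":[[0,0.03,0],[0,0.02,0],[0,0,0],[0,0,0]],"turn":[0,0,0,0]}' 80
python3 -c "
from h import *
to([.5355,.167,.170],.028,'g')"
```

```text
time_s: 7.9
eef_pos: [0.535, 0.1679, 0.3338]
eef_rot: [-1.571, -0.0, 0.028]
force: [0.5, 0.7, -1.9]
width: 0.0108
p [0.535  0.1679 0.1791] yaw 0.0277 offset [ 0.004  0.091 -0.009] turn -0.0001 F [ 0.48  0.7  -1.92] T [ 0.023 -0.021 -0.005] w 0.0108 t 7.9
time_s: 8.4
eef_pos: [0.5351, 0.1679, 0.3287]
eef_rot: [-1.571, -0.0, 0.028]
force: [0.1, -0.2, -2.1]
width: 0.0107
p [0.5351 0.1678 0.174 ] yaw 0.0275 offset [ 0.004  0.04  -0.009] turn -0.0002 F [ 0.1  -0.2  -2.08] T [ 0.05  -0.058  0.075] w 0.0107 t 8.4
```

```bash
for k in 1; do python3 -m pendant '{"grip":[0,0,0],"offset":[[0,0.02,0],[0,0,0],[0,0,0]],"turn":[0,0,0]}' 80
python3 -c "
from h import *
to([.5355,.167,.170],.028,'g')"; done
python3 -m pendant '{"grip":[0,0,0],"offset":[[0,0.015,0],[0,0,0],[0,0,0]],"turn":[0,0,0]}' 80
python3 -c "
from h import *
to([.5355,.167,.170],.028,'g')"
```

```text
time_s: 8.78
eef_pos: [0.5351, 0.1678, 0.3267]
eef_rot: [-1.571, 0.0, 0.027]
force: [0.1, 0.1, -1.8]
width: 0.0108
p [0.5351 0.1678 0.172 ] yaw 0.0275 offset [ 0.004  0.02  -0.008] turn -0.0002 F [ 0.11  0.05 -1.84] T [ 0.01  -0.003  0.03 ] w 0.0108 t 8.78
time_s: 9.15
eef_pos: [0.5351, 0.1679, 0.3252]
eef_rot: [-1.571, 0.0, 0.028]
force: [0.3, 0.5, -1.4]
width: 0.011
p [0.5351 0.1678 0.1705] yaw 0.0275 offset [ 0.004  0.005 -0.009] turn -0.0001 F [ 0.27  0.51 -1.42] T [ 0.015 -0.067 -0.003] w 0.011 t 9.15
```

```bash
python3 -m pendant '{"grip":[0,0,0],"offset":[[0,0.02,0],[0,0,0],[0,0,0]],"turn":[0,0,0]}' 80
python3 -c "
from h import *
to([.5355,.167,.1565],.028,'g')"
python3 -m pendant '{"grip":[0,0,0],"offset":[[0,0.02,0],[0,0,0],[0,0,0]],"turn":[0,0,0]}' 80
python3 -c "
from h import *
to([.5355,.167,.1565],.028,'g')"
```

```text
time_s: 9.52
eef_pos: [0.5351, 0.1678, 0.3232]
eef_rot: [-1.571, 0.0, 0.028]
force: [-0.3, 0.2, -2.1]
width: 0.011
p [0.5351 0.1678 0.1685] yaw 0.0275 offset [ 0.004  0.12  -0.009] turn -0.0001 F [-0.28  0.21 -2.14] T [-0.005 -0.02  -0.002] w 0.011 t 9.53
time_s: 9.9
eef_pos: [0.5351, 0.1679, 0.3212]
eef_rot: [-1.571, 0.0, 0.028]
force: [-0.5, 0.7, -2.2]
width: 0.0109
p [0.5351 0.1679 0.1665] yaw 0.0276 offset [ 0.004  0.1   -0.009] turn -0.0001 F [-0.53  0.75 -2.23] T [ 0.011 -0.016  0.021] w 0.0109 t 9.9
```

Run:
```python
from h import *
import cv2
im=robot.capture('scene');cv2.imwrite('pics/s7.png',im[:,:,::-1])
cv2.imwrite('pics/s7z.png',cv2.resize(im[155:235,210:270,::-1],None,fx=7.5,fy=7.5,interpolation=cv2.INTER_CUBIC))
```

```text
(no output)
```

View pics/s7z.png

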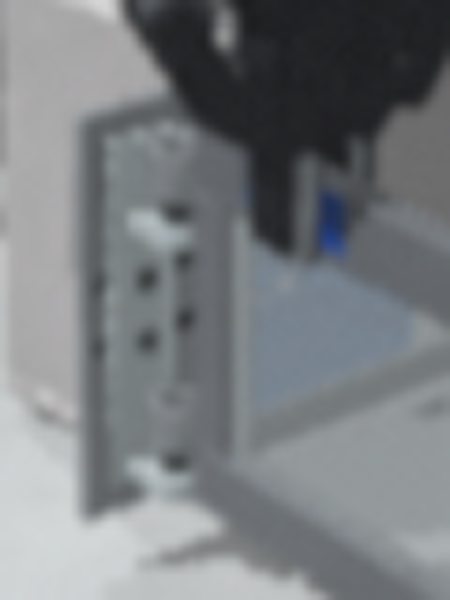

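```bash
python3 -m pendant '{"grip":[0,0,0,0,0],"offset":[[0,0.02,0],[0,0.02,0],[0,0.02,0],[0,0,0],[0,0,0]],"turn":[0,0,0,0,0]}' 80
python3 -c "
from h import *
to([.5355,.167,.1565],.028,'g')"
python3 -m pendant '{"grip":[0,0,0,0],"offset":[[0,0.01,0],[0,0.01,0],[0,0,0],[0,0,0]],"turn":[0,0,0,0]}' 80
python3 -c "
from h import *
to([.5355,.167,.1565],.028,'g')"
```

```text
time_s: 10.58
eef_pos: [0.5351, 0.1679, 0.3152]
eef_rot: [-1.571, -0.0, 0.028]
force: [-0.4, -0.2, -2.5]
width: 0.0111
p [0.5351 0.1679 0.1605] yaw 0.0275 offset [ 0.004  0.04  -0.009] turn -0.0002 F [-0.42 -0.2  -2.54] T [-0.016 -0.072 -0.027] w 0.0111 t 10.57
time_s: 11.08
eef_pos: [0.5351, 0.1679, 0.3132]
eef_rot: [-1.571, -0.0, 0.027]
force: [-0.1, 0.1, -2.4]
width: 0.0108
p [0.5351 0.1679 0.1585] yaw 0.0275 offset [ 0.004  0.02  -0.009] turn -0.0002 F [-0.14  0.05 -2.39] T [ 0.04  -0.045 -0.021] w 0.0108 t 11.07
```

```bash
python3 -m pendant '{"grip":[0,0,0],"offset":[[0,0.01,0],[0,0,0],[0,0,0]],"turn":[0,0,0]}' 80
python3 -c "
from h import *
to([.5355,.167,.1565],.028,'g')"
python3 -m pendant '{"grip":[0,0,0],"offset":[[0,0.01,0],[0,0,0],[0,0,0]],"turn":[0,0,0]}' 80
python3 -c "
from h import *
to([.5355,.167,.1565],.028,'g')"
```

```text
time_s: 11.45
eef_pos: [0.5351, 0.1679, 0.3122]
eef_rot: [-1.571, -0.0, 0.028]
force: [1.1, -0.4, -2.1]
width: 0.0107
p [0.5351 0.1679 0.1575] yaw 0.0276 offset [ 0.004  0.01  -0.009] turn -0.0001 F [ 1.11 -0.45 -2.08] T [ 0.03  -0.023  0.001] w 0.0107 t 11.45
time_s: 11.82
eef_pos: [0.5351, 0.1679, 0.3113]
eef_rot: [-1.571, -0.0, 0.028]
force: [0.7, -0.8, -1.4]
width: 0.0107
p [0.5351 0.1679 0.1566] yaw 0.0276 offset [ 0.004  0.001 -0.009] turn -0.0001 F [ 0.68 -0.76 -1.44] T [ 0.04  -0.172  0.015] w 0.0107 t 11.82
```

```bash
python3 -m pendant '{"grip":[0,0,0],"offset":[[0,0.01,0],[0,0,0],[0,0,0]],"turn":[0,0,0]}' 80
python3 - <<'E'
from h import *
import cv2
to([.5355,.167,.1565],.028,'g')
im=robot.capture('scene');cv2.imwrite('pics/s8.png',im[:,:,::-1])
cv2.imwrite('pics/s8z.png',cv2.resize(im[145:245,205:305,::-1],None,fx=6,fy=6,interpolation=cv2.INTER_CUBIC))
E
```

```text
time_s: 12.2
eef_pos: [0.535, 0.1678, 0.311]
eef_rot: [-1.571, -0.001, 0.028]
force: [-3.7, -0.3, 5.6]
width: 0.0105
p [0.5351 0.1678 0.1563] yaw 0.0277 offset [ 0.003 -0.002 -0.009] turn -0.0001 F [-3.67 -0.33  5.58] T [-0.106  1.031  0.063] w 0.0105 t 12.2
```

View pics/s8z.png

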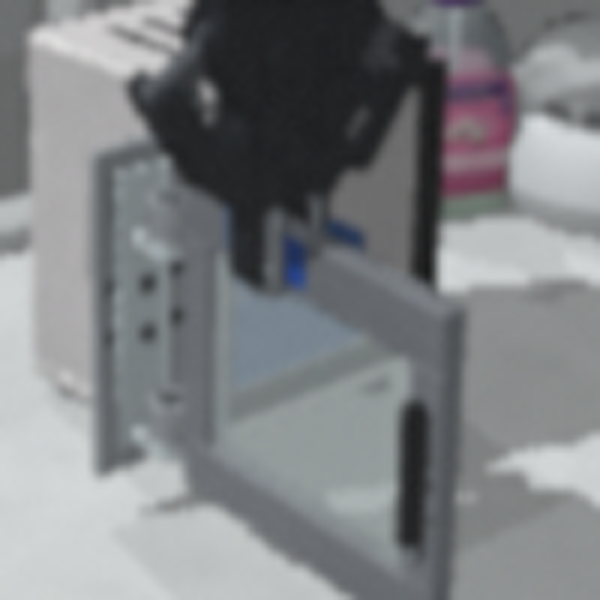

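```bash
python3 -m pendant '{"grip":[0.25,0.4,0.5,0.5,0.5],"offset":[[0,0,0],[0,0,0],[0,0,0],[0,0,0],[0,0,0]],"turn":[0,0,0,0,0]}' 20
python3 - <<'E'
from h import *
import cv2
to([.5355,.167,.1565],.028,'g')
im=robot.capture('scene');cv2.imwrite('pics/s9.png',im[:,:,::-1])
cv2.imwrite('pics/s9z.png',cv2.resize(im[145:245,205:305,::-1],None,fx=6,fy=6,interpolation=cv2.INTER_CUBIC))
i=robot.camera_info('wrist');np.save('w9.npy',i['pose'])
im=robot.capture('wrist');cv2.imwrite('pics/w9.png',im[:,:,::-1])
E
```

```text
time_s: 12.88
eef_pos: [0.5351, 0.1679, 0.3101]
eef_rot: [-1.571, 0.0, 0.028]
force: [-0.2, 1.2, 0.1]
width: 0.0424
p [0.5351 0.1679 0.1554] yaw 0.0275 offset [ 0.004 -0.011 -0.009] turn -0.0002 F [-0.17  1.19  0.05] T [ 0.02  -0.023 -0.016] w 0.0424 t 12.88
```

View pics/s9z.png

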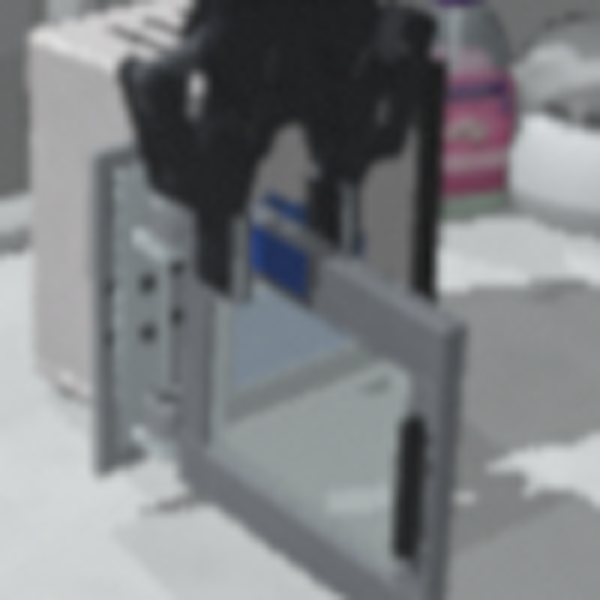

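View pics/w9.png

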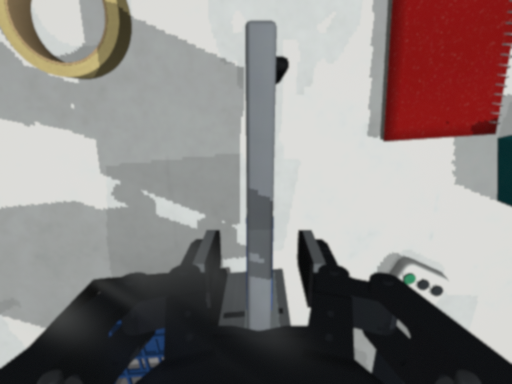

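```bash
python3 -m pendant '{"grip":[0.5,0.5,0.5,0.5,0.3],"offset":[[0,-0.2,0],[0,-0.2,0],[0,-0.2,0],[-0.1,0,0.2],[-0.2,0,0.2]],"turn":[0,0,0,0,0]}' 20
python3 -m pendant '{"grip":[0,0,0,0,0],"offset":[[-0.28,0,0.22],[0,0,0],[0,0,0],[0,0,0],[0,0,0]],"turn":[0,0,0,0,0]}' 40
python3 - <<'E'
from h import *
import cv2
to([.476,.228,.160],.028,'g')
for n in('scene','top','wrist'):
    if n=='wrist': np.save('w10.npy',robot.camera_info(n)['pose'])
    im=robot.capture(n);cv2.imwrite(f'pics/{n}10.png',im[:,:,::-1])
E
```

```text
time_s: 13.6
eef_pos: [0.504, 0.2074, 0.3702]
eef_rot: [-1.57, -0.0, 0.026]
force: [-0.2, -0.3, 0.2]
width: 0.0265
time_s: 14.22
eef_pos: [0.4758, 0.2279, 0.37]
eef_rot: [-1.571, 0.0, 0.027]
force: [-0.1, 0.3, -0.4]
width: -0.0001
p [0.4758 0.2278 0.2153] yaw 0.0266 offset [0.002 0.553 0.002] turn -0.0005 F [-0.15  0.35 -0.37] T [ 0.015 -0.017  0.024] w -0.0001 t 14.22
```

View pics/wrist10.png

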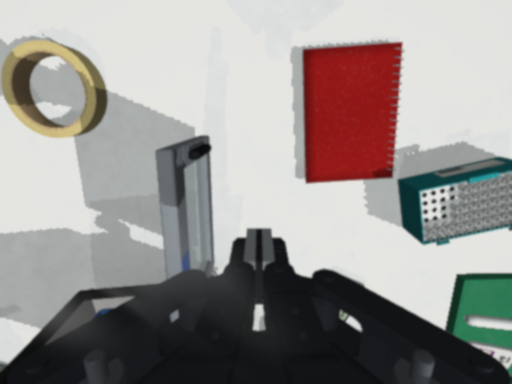

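View pics/scene10.png

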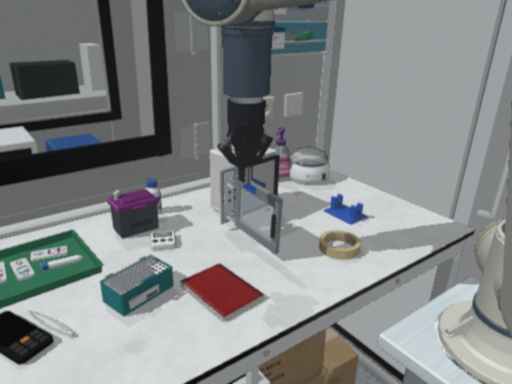

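```bash
python3 -m pendant '{"grip":[0,0,0,0],"offset":[[0,0.2,0],[0,0.2,0],[0,0.15,0],[0,0,0]],"turn":[0,0,0,0]}' 40
python3 - <<'E'
from h import *
to([.476,.228,.160],.028,'g')
H=np.array([.606,.171]);y=.0265;tx=np.array([np.cos(y),np.sin(y)]);tz=np.array([-np.sin(y),np.cos(y)])
prev=np.array([.476,.2278])
for th in [182,190,200,210,220,230,240,250,260,265,270,273,276.3]:
    t=np.radians(th);e=np.array([np.cos(t),np.sin(t)]);n=np.array([np.sin(t),-np.cos(t)])
    s=.011*abs(n@tx)+.0145*abs(n@tz)
    P=H+.13*e+(.006+s)*n;d=P-prev;prev=P
    print(th,np.round(P,4),'rows x,z',np.round([d@tx*10,d@tz*10],3))
E
```

```text
time_s: 14.88
eef_pos: [0.4752, 0.228, 0.3141]
eef_rot: [-1.572, 0.002, 0.027]
force: [-0.8, -0.7, 0.1]
width: -0.0
p [0.4749 0.2278 0.1594] yaw 0.0273 offset [ 0.011 -0.006  0.002] turn -0.0002 F [-0.8  -0.71  0.06] T [-0.025 -0.029  0.003] w -0.0 t 14.88
182 [0.4754 0.187 ] rows x,z [-0.017 -0.407]
190 [0.4742 0.1701] rows x,z [-0.016 -0.169]
200 [0.4759 0.1484] rows x,z [ 0.012 -0.217]
210 [0.4814 0.1268] rows x,z [ 0.05  -0.217]
220 [0.4909 0.106 ] rows x,z [ 0.089 -0.21 ]
230 [0.5042 0.0867] rows x,z [ 0.128 -0.196]
240 [0.5211 0.0699] rows x,z [ 0.165 -0.173]
250 [0.5413 0.0562] rows x,z [ 0.198 -0.142]
260 [0.5641 0.0464] rows x,z [ 0.225 -0.104]
265 [0.5762 0.0431] rows x,z [ 0.12  -0.036]
270 [0.5886 0.041 ] rows x,z [ 0.124 -0.024]
273 [0.5955 0.0403] rows x,z [ 0.068 -0.009]
276.3 [0.6022 0.0398] rows x,z [ 0.067 -0.007]
```

```bash
python3 -m pendant '{"grip":[0,0,0,0,0],"offset":[[0,0,-0.15],[0,0,-0.13],[0,0,-0.1],[0,0,-0.1],[0,0,-0.1]],"turn":[0,0,0,0,0]}' 40
python3 -m pendant '{"grip":[0,0,0,0,0],"offset":[[0.01,0,-0.11],[0.01,0,-0.11],[0.025,0,-0.11],[0.025,0,-0.11],[0.045,0,-0.1]],"turn":[0,0,0,0,0]}' 40
python3 -m pendant '{"grip":[0,0,0,0,0],"offset":[[0.045,0,-0.1],[0.065,0,-0.1],[0.065,0,-0.1],[0.08,0,-0.085],[0.08,0,-0.085]],"turn":[0,0,0,0,0]}' 40
python3 - <<'E'
from h import *
import cv2
to([.5211,.0699,.160],.028,'g')
for n in('scene',):
    im=robot.capture(n);cv2.imwrite(f'pics/{n}11.png',im[:,:,::-1])
E
```

```text
time_s: 15.5
eef_pos: [0.477, 0.1695, 0.3153]
eef_rot: [-1.571, -0.0, 0.027]
force: [-0.4, 1.0, -0.9]
width: 0.0002
time_s: 16.12
eef_pos: [0.4902, 0.1159, 0.3152]
eef_rot: [-1.571, 0.0, 0.027]
force: [-0.4, -0.1, -0.2]
width: -0.0001
time_s: 16.75
eef_pos: [0.5254, 0.07, 0.3151]
eef_rot: [-1.571, 0.0, 0.027]
force: [1.2, 0.3, -0.3]
width: -0.0001
p [0.5253 0.07   0.1604] yaw 0.0275 offset [-0.042  0.004  0.001] turn -0.0002 F [ 1.15  0.26 -0.26] T [ 0.027  0.012 -0.001] w -0.0001 t 16.75
```

View pics/scene11.png

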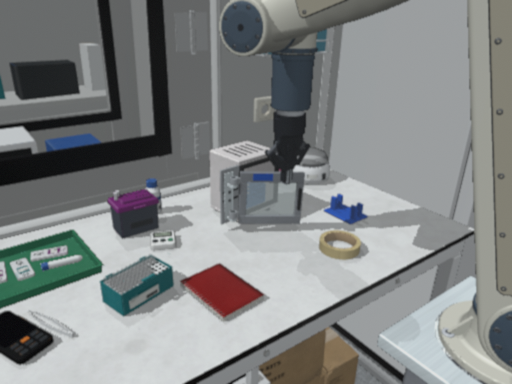

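```bash
python3 -m pendant '{"grip":[0,0,0,0,0],"offset":[[0.075,0,-0.07],[0.075,0,-0.07],[0.075,0,-0.035],[0.075,0,-0.03],[0.07,0,-0.03]],"turn":[0,0,0,0,0]}' 40
python3 -m pendant '{"grip":[0,0,0,0,0],"offset":[[0.05,0,-0.015],[0.05,0,-0.015],[0.05,0,-0.01],[0.04,0,-0.01],[0.04,0,0]],"turn":[0,0,0,0,0]}' 40
python3 - <<'E'
from h import *
import cv2
to([.6022,.0398,.160],.028,'g')
for n in('scene',):
    im=robot.capture(n);cv2.imwrite(f'pics/{n}12.png',im[:,:,::-1])
    cv2.imwrite('pics/s12z.png',cv2.resize(im[125:245,185:315,::-1],None,fx=5,fy=5,interpolation=cv2.INTER_CUBIC))
E
```

```text
time_s: 17.42
eef_pos: [0.5629, 0.048, 0.3151]
eef_rot: [-1.571, 0.0, 0.028]
force: [-0.5, -0.0, -0.2]
width: 0.0002
time_s: 18.05
eef_pos: [0.5857, 0.0436, 0.3152]
eef_rot: [-1.571, 0.0, 0.027]
force: [-0.5, -0.9, 0.2]
width: -0.0002
p [0.5857 0.0436 0.1605] yaw 0.0275 offset [ 0.164  0.005 -0.043] turn -0.0002 F [-0.46 -0.87  0.22] T [-0.063  0.071  0.067] w -0.0002 t 18.05
```

View pics/s12z.png

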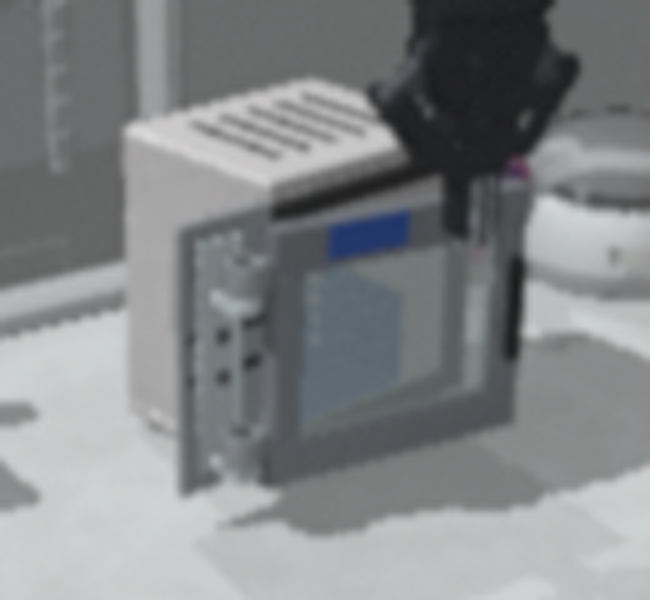

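Closing well; now small steps watching the force.

```bash
python3 -m pendant '{"grip":[0,0,0,0,0],"offset":[[0.03,0,0],[0.03,0,0],[0.03,0,0],[0.02,0,0],[0,0,0]],"turn":[0,0,0,0,0]}' 40
python3 -c "
from h import *
to([.6022,.0398,.160],.028,'g')"
python3 -m pendant '{"grip":[0,0,0],"offset":[[0.02,0,0],[0.02,0,0],[0,0,0]],"turn":[0,0,0]}' 40
python3 -c "
from h import *
to([.6022,.0398,.160],.028,'g')"
```

```text
time_s: 18.73
eef_pos: [0.5966, 0.044, 0.3151]
eef_rot: [-1.571, 0.0, 0.027]
force: [0.1, 0.3, 0.5]
width: -0.0001
p [0.5966 0.044  0.1604] yaw 0.0274 offset [ 0.055  0.004 -0.044] turn -0.0002 F [0.05 0.32 0.45] T [-0.016  0.034  0.006] w -0.0001 t 18.73
time_s: 19.1
eef_pos: [0.6006, 0.0441, 0.3151]
eef_rot: [-1.571, 0.0, 0.027]
force: [0.7, 0.8, -0.5]
width: -0.0001
p [0.6006 0.0441 0.1604] yaw 0.0274 offset [ 0.015  0.004 -0.044] turn -0.0002 F [ 0.69  0.77 -0.46] T [-0.025  0.082 -0.005] w -0.0001 t 19.1
```

```bash
python3 -m pendant '{"grip":[0,0,0],"offset":[[0.015,0,0],[0,0,0],[0,0,0]],"turn":[0,0,0]}' 40
python3 -c "
from h import *
to([.6022,.0398,.160],.028,'g')"
python3 -m pendant '{"grip":[0,0,0],"offset":[[0.015,0,0],[0,0,0],[0,0,0]],"turn":[0,0,0]}' 40
python3 - <<'E'
from h import *
import cv2
to([.6022,.0398,.160],.028,'g')
im=robot.capture('scene')
cv2.imwrite('pics/s13z.png',cv2.resize(im[125:245,185:315,::-1],None,fx=5,fy=5,interpolation=cv2.INTER_CUBIC))
E
```

```text
time_s: 19.48
eef_pos: [0.602, 0.0442, 0.3152]
eef_rot: [-1.571, 0.0, 0.027]
force: [0.0, -0.7, -0.5]
width: 0.0002
p [0.602  0.0442 0.1605] yaw 0.0275 offset [ 0.001  0.005 -0.044] turn -0.0002 F [ 0.02 -0.69 -0.47] T [-0.007  0.043  0.02 ] w 0.0002 t 19.48
time_s: 19.85
eef_pos: [0.6035, 0.0442, 0.3152]
eef_rot: [-1.571, -0.0, 0.027]
force: [0.5, -0.6, 0.1]
width: 0.0001
p [0.6035 0.0442 0.1605] yaw 0.0275 offset [-0.014  0.005 -0.043] turn -0.0002 F [ 0.5  -0.64  0.09] T [0.07  0.043 0.004] w 0.0001 t 19.85
```

View pics/s13z.png

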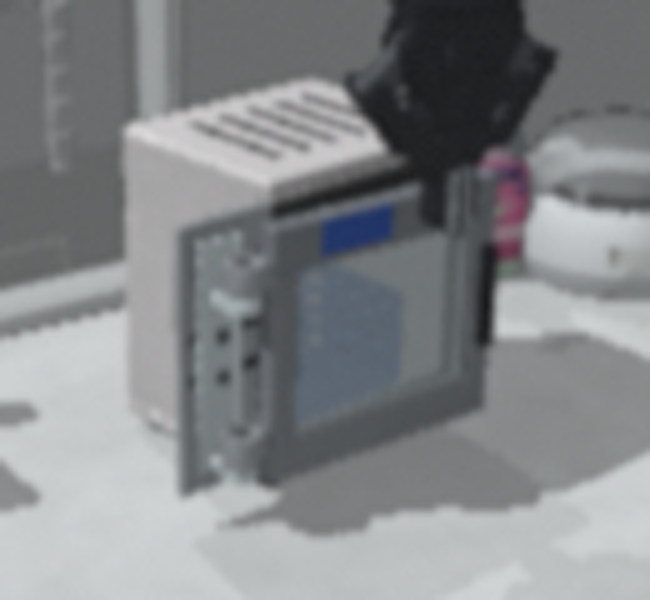

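```bash
python3 -m pendant '{"grip":[0,0,0],"offset":[[0.015,0,0],[0.015,0,0],[0,0,0]],"turn":[0,0,0]}' 40
python3 -c "
from h import *
to([.6022,.0398,.160],.028,'g')"
python3 -m pendant '{"grip":[0,0,0],"offset":[[0.015,0,0],[0.0,0,0],[0,0,0]],"turn":[0,0,0]}' 40
python3 -c "
from h import *
to([.6022,.0398,.160],.028,'g')"
```

```text
time_s: 20.27
eef_pos: [0.6065, 0.0443, 0.315]
eef_rot: [-1.571, 0.0, 0.027]
force: [-1.1, 0.4, -0.2]
width: 0.0002
p [0.6064 0.0442 0.1603] yaw 0.0274 offset [-0.043  0.003 -0.043] turn -0.0002 F [-1.08  0.42 -0.18] T [0.095 0.252 0.025] w 0.0002 t 20.27
time_s: 20.65
eef_pos: [0.6072, 0.0443, 0.3148]
eef_rot: [-1.571, 0.003, 0.028]
force: [-4.9, 1.0, 2.1]
width: 0.0
p [0.6067 0.0443 0.1601] yaw 0.0275 offset [-0.046  0.002 -0.043] turn -0.0002 F [-4.86  1.    2.11] T [0.283 1.755 0.064] w 0.0 t 20.65
```

Contact against the gasket (-5 N). Back off and check.

```bash
python3 -m pendant '{"grip":[0,0,0,0,0],"offset":[[-0.02,0,0],[-0.1,0,0],[-0.3,0,0],[-0.4,-0.1,0],[-0.4,-0.2,0]],"turn":[0,0,0,0,0]}' 40
python3 -m pendant '{"grip":[0,0,0,0,0],"offset":[[-0.4,-0.2,0],[-0.3,-0.2,-0.3],[0,0,-0.4],[0,0,-0.4],[0,0,-0.3]],"turn":[0,0,0,0,0]}' 40
python3 - <<'E'
from h import *
import cv2
to([.6022,.0398,.160],.028,'g')
im=robot.capture('scene');cv2.imwrite('pics/scene14.png',im[:,:,::-1])
cv2.imwrite('pics/s14z.png',cv2.resize(im[125:245,185:315,::-1],None,fx=5,fy=5,interpolation=cv2.INTER_CUBIC))
im=robot.capture('top');cv2.imwrite('pics/top14.png',im[:,:,::-1])
cv2.imwrite('pics/t14z.png',cv2.resize(im[95:215,220:340,::-1],None,fx=5,fy=5,interpolation=cv2.INTER_CUBIC))
E
```

```text
time_s: 21.28
eef_pos: [0.4844, 0.0407, 0.3449]
eef_rot: [-1.571, 0.001, 0.027]
force: [-0.2, -0.1, 2.0]
width: 0.0001
time_s: 21.9
eef_pos: [0.4192, -0.1023, 0.3857]
eef_rot: [-1.571, -0.002, 0.027]
force: [-0.2, 0.0, 0.1]
width: -0.0
p [ 0.4196 -0.1023  0.231 ] yaw 0.0271 offset [1.863 0.713 1.371] turn -0.0003 F [-0.18  0.04  0.1 ] T [ 0.015 -0.022  0.032] w -0.0 t 21.9
```

View pics/s14z.png

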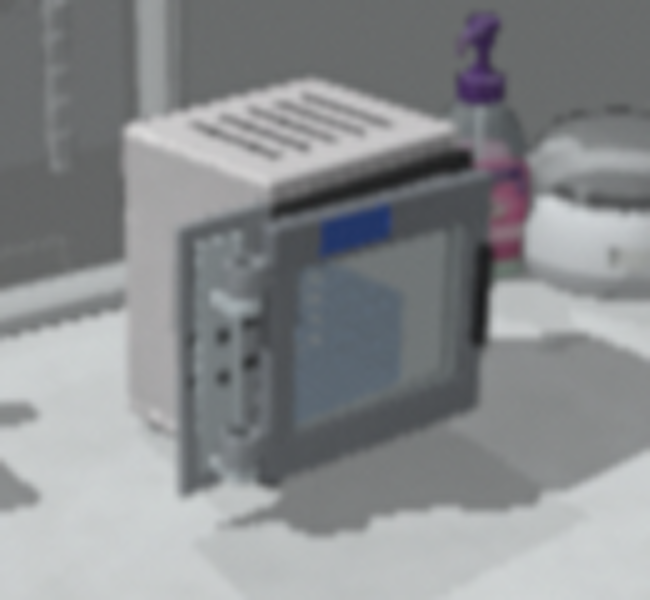

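View pics/t14z.png

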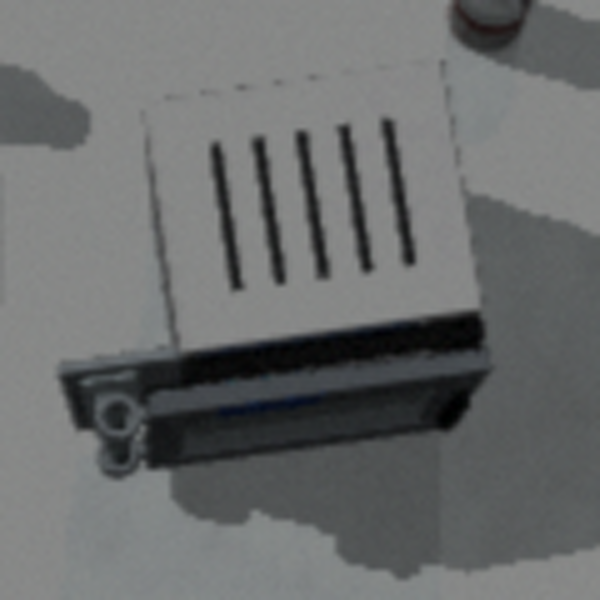

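View pics/top14.png

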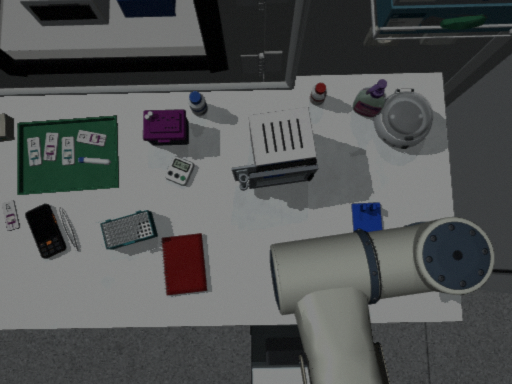

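Run:
```python
from h import *
import cv2
im=cv2.imread('pics/top14.png')
cv2.imwrite('pics/t14y.png',cv2.resize(cv2.convertScaleAbs(im[155:195,240:322],alpha=1.6,beta=10),None,fx=9.5,fy=9.5,interpolation=cv2.INTER_CUBIC))
```

```text
(no output)
```

View pics/t14y.png

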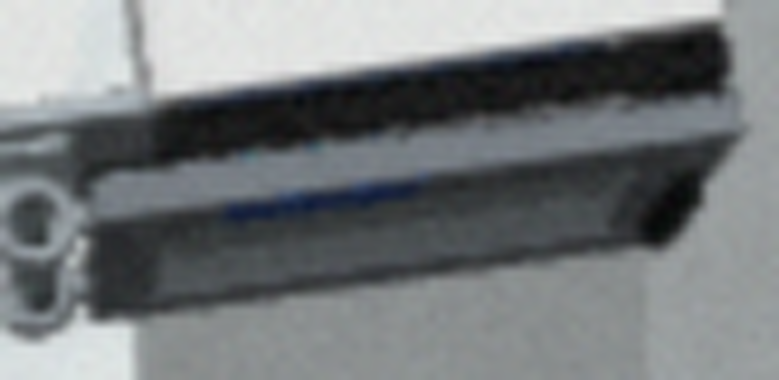

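Run:
```python
from h import *
P=lambda a,b,z:onz('top',a/9.5+240-.45,b/9.5+155-.45,z)
def yaw(a,b): d=a-b;return np.degrees(np.arctan2(-d[0],d[1]))
print('cab front top',yaw(P(150,106,.18),P(725,20,.18)))
print('door front top',yaw(P(95,220,.167),P(738,130,.167)))
print('door back top',yaw(P(95,177,.167),P(735,95,.167)))
print('door front bottom',yaw(P(100,318,.027),P(665,240,.027)))
print('knuckle top hi',P(40,218,.152),'lo',P(40,297,.06))
```

```text
cab front top 7.331892693548824
door front top 6.77520907170259
door back top 6.099942347608224
door front bottom 6.6591597020895295
knuckle top hi [0.60903803 0.16847028 0.152     ] lo [0.60461139 0.1718989  0.06      ]
```

```bash
python3 -m pendant '{"grip":[0,0,0,0],"offset":[[0,0,0],[0,0,0],[0,0,0],[0,0,0]],"turn":[0,0,0,0]}' 40
python3 - <<'E'
from h import *
import cv2
im=robot.capture('top')[:,:,::-1].astype(int);o=cv2.imread('pics/top14.png').astype(int);o0=cv2.imread('pics/top0.png').astype(int)
print('door change',np.abs(im-o)[155:200,235:325].max(), 'bystanders vs start', np.abs(im-o0)[205:300,95:210].max(),np.abs(im-o0)[155:190,160:200].max())
im=robot.capture('scene')[:,:,::-1].astype(int);o0=cv2.imread('pics/scene0.png').astype(int)
print('tape',np.abs(im-o0)[225:262,310:368].max(),np.abs(im-o0)[225:262,310:368].mean())
robot.sign_off()
E
```

```text
time_s: 22.5
eef_pos: [0.4199, -0.1005, 0.3852]
eef_rot: [-1.571, -0.0, 0.028]
force: [0.7, -0.7, -0.9]
width: 0.0002
door change 9 bystanders vs start 10 9
tape 36 3.0587138863000933
the job is handed in; nothing more can be done
```

The door is back on both pins and shut, and I handed the job in at about 22.6 s. `sign_off` gives no verdict, so whether it passed isn't known here.

**What I did:** I gripped the door on the blue strip and lifted it 60 mm out of the stand. I brought it in from the front about 95° open and lowered it onto the pins in small steps. The pins stood roughly 5 mm to +y of nominal, measured in the camera images. There was no resistance on the way down. At the bottom the vertical wrist force rose by about 7 N, with the underside at about 27 mm. I then let go, and the door hung free and open for about 2 s. I pushed it shut with the closed fingers until I felt about 5 N against the gasket, then backed the arm away.

**Last checks:**
- **Shut:** the door edges measured 6.1 to 6.8° yaw. The cabinet measured about 6.3° early on and 7.3° from its front edge at the end, so the two are parallel within about 1°.
- **At rest:** the door showed no movement over the last 0.6 s.
- **Knuckle axis:** the two measurements were (0.609, 0.168) and (0.605, 0.172) m, against pins at (0.606, 0.171). They differ by about 4 mm, which I put down to pixel reading error. I didn't measure the door's final height separately; that rests on the contact felt when lowering.
- **Bystanders:** the tip box, timer and notebook look unchanged from the start. The tape's image patch differs slightly (3 grey levels on average), which I took to be a shadow change; I didn't measure its position again.
- **Robot:** it was clear of everything at hand-in.

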